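# Put the centre punch in the dry box and press the sealed lid until it latches

## Task

Lay the centre punch flat in the long empty bay of the open grey dry box, then swing the lid over without slamming it and press its front edge down against the rubber seal until the spring catch has snapped fully over the striker bar and the lid stays shut by itself. The hinge and the thin lid are easily damaged, so never push on the box with more than 25 newtons, and leave the screwdriver and the wooden offcut where they lie.

Things in the scene. Friction and masses are not known exactly. Their poses are not given: they have to be found in the camera images.
- case: Grey dry box screwed to the bench: 140 mm deep (its x), 172 mm wide (its y, 206 over the screw ears), base 45 mm high, 67 mm with the lid shut. Origin: centre of its underside, which rubber packing holds 0 to 4 mm above the bench. x points from the front (catch side) to the hinge side, y left, z up. Walls 5 mm, inner floor at z = 6 mm. Dividers 29 mm high at y = 0 and across the right half.
- bay (a point): Point on the inner floor at the centre of the long empty bay in the left half (its +y side) of the box: box x = 0, y = 41.5 mm, z = 6 mm. The bay is 130 mm long (along box x) and 79 mm wide, its walls reach 39 mm above this floor (the divider 23 mm).
- lid_hinge (a point): Middle of the lid's hinge axis, fixed on the box at box x = 74 mm, z = 48 mm; the axis runs along the box's y. Axes as the box.
- lid (a joint): Lid angle, rad: 0 = down on the hard rim, 1.57 = upright, stop at 1.95; starts open at 1.5 to 1.75. The hinge is stiff: the 160 g lid stays at any angle and needs about 2 N at its edge to swing. Latched, the seal holds it up against the hook at about 0.009. Let go before the catch has snapped, it springs back up to 0.04 to 0.06.
- lid_edge (a point): Middle of the front edge of the lid's flat top face, carried by the lid. It lies 144 mm from the hinge axis along the lid and 19 mm to its outer side; lid shut: box x = -70 mm, z = 67 mm. The lid is a plain cover 172 mm wide, 22 mm high. z axis: out of the top face, x: toward the hinge.
- rim_front (a point): Middle of the front rim's top (box z = 45 mm), from which the black rubber lip seal stands up 7 mm at the front. The lid meets the catch's slope at about 0.06 rad and the seal at 0.05; pressed 25 mm behind its front edge the resistance grows, with dips, to 11 to 17 N (nearer the hinge: more), drops as the catch snaps at 0.009; 1 mm further is the hard rim.
- catch (a joint): Angle of the dark steel spring catch on the middle of the box's front wall, rad: 0 = home. The striker bar (3 mm rod, 48 mm long, on the lid's front) pushes its 34 mm wide hook outward to about 0.09 in passing; it springs back to 0 once the bar is under the hook. It stands out 24 mm before the front wall and reaches box z = 66 mm.
- punch_mid (a point): Centre (half-way along and up) of the loose centre punch, a dark steel rod 10 mm thick and 98 mm long, 40 to 70 g, lying on the bench to the left or right of the box; its y axis runs along the rod.
- driver: Loose screwdriver with black handle, 22 x 160 x 23 mm, long axis y, on the other side of the box from the punch; origin under its centre. To be left alone.
- offcut: Loose pine offcut, 26 x 44 x 22 mm, behind and left of the box; origin under its centre. To be left alone.
There are look-alikes about, which are no part of the job. What is shaped like the part that bears punch_mid but green or orange is not meant.

How it is judged:
On the way, in this order (a step that is already met when the one before it is completed fails the run):
1. the punch lies flat in the long bay while the lid is still open (x of punch_mid in the frame of case between -0.02 and 0.02 m and y of punch_mid in the frame of case between 0.004 and 0.079 m and z of punch_mid in the frame of case below 0.018 m and value of joint lid above 1.2 rad), for 0.2 s.
2. the lid is down on its seal (value of joint lid below 0.05 rad).
At the end, for the whole second after the job is handed in: The punch lies flat in the long bay (its centre within 20 mm of the middle along the box and less than 18 mm above the box's underside), the lid is shut to less than 0.016 rad and at rest, the catch is back home (less than 0.02 rad) over the striker bar (x of punch_mid in the frame of case between -0.02 and 0.02 m and y of punch_mid in the frame of case between 0.004 and 0.079 m and z of punch_mid in the frame of case below 0.018 m and value of joint lid below 0.016 rad and value of joint catch below 0.02 rad and velocity of joint lid between -0.02 and 0.02 rad/s); the robot touches nothing.
It fails at once if the robot pushes on the box, its lid or its catch with more than 25 N (contact force between case and the fingers above 25 N or contact force between case and the arm above 25 N).
It fails at once if the lid is slammed (closing faster than 2.5 rad/s) (velocity of joint lid below -2.5 rad/s).
It fails at once if the screwdriver or the offcut is moved more than 30 mm (distance of any of driver, offcut from where it was at the start of the episode above 0.03 m).
It also fails if it takes over 59 s, if anything falls off the work surface, if the arm or the gripper's body presses on something with over 40 N, if the wrist force passes 120 N, or if a joint passes its speed limit or range.

## Robot

A 6-joint arm with a two-finger parallel gripper is mounted at the origin on a cart in front of the work surface, level with it; the furniture and walls round the work are solid. World frame = base frame: x ahead of the robot, y to its left, z up, the work surface at z = 0. Lengths are in m, angles in rad, forces in N, time in s.
With the tool pointing down it reaches from about 0.425 to 1.125 m from the base axis. Payload 14.9 kg.
Tool frame: the origin (TCP) lies at the very end of the fingers, on their centre line; the grasp point (between the pads) lies bot.tcp_to_grasp behind it (bot.tcp_to_grasp is the distance from the TCP to the grasp point, in m); z points along the fingers, y is the line along which they close (so a half turn about z gives the same grasp; the last joint's range is limited). The gripper opens to 91 mm and grips with 3 to 60 N. Pads are 32 mm wide; open, the fingers measure 118 mm over their backs; the gripper's body (76 mm by 178 mm) begins 60 mm behind the grasp point.
Start: joints at [1.299, 0.379, 1.734, -0, 1.028, -0.033], TCP at [0.166, 0.68, 0.214] pointing down, gripper open.
Joint ranges: [-2.77, 2.77], [-0.74, 2.19], [0, 2.66], [-1.06, 4.2], [0.31, 2.87], [-3.08, 3.08]. Speed limits (rad/s): [1.89, 1.89, 2.39, 3.14, 3.14, 3.14].

## Interface

Orientations are given as a unit quaternion [x, y, z, w].
In Python, from rig import bot, optics gives the robot as it stands.
- The arm moves only by the tool step_arm, never from a script. Its argument "targets" is a list that holds one entry, the list of rows, each a list of 7 numbers: the shift along the tool's x, y, z in cm, then the turn, a rotation vector about the tool's x, y, z in degrees, then the closure, from 0 (fully open) to 1 (shut). In form: [[[dx, dy, dz, wx, wy, wz, hand], ...]]. A call has 1 to 20 rows; each row is the pose to reach, as a shift and turn from the pose commanded when the call began, along the tool's axes at that moment; what a row does not reach only later rows make up. A row lasts 1/8 s, in which the tool goes at most 62.5 mm and 10.7 degrees, less where a joint would pass 70% of its speed; a pose out of reach is approached as far as the arm can. A call with a gripper value outside its range is refused whole. The fingers move at their own pace and stop on an object; the grip force is fixed at half the most. Time passes only in rows, so rows that repeat a pose let the fingers close. It gives the time, the measured TCP pose, the force, the opening and the grip force at its end, in the units of the state.
- bot.get_obs(): the state, without advancing time (a new reading comes with each control period).
- optics.read_camera(name): name is "scene" or "top" or "wrist"; returns a dict with "frame" (400x640x3 uint8, red, green, blue), "depth" (400x640 float32, m along the optical axis (not along the pixel's ray), 0 where there is no reading), "K" (3x3 intrinsics, pixels), "rvec" (rotation vector, rad) and "tvec" (3), from world to camera coordinates, as OpenCV has them. Camera axes: x right, y down, z forward; pixel columns grow to the right and rows downward; lengths in m; the calibration is good to about 2 mm. A picture is of the moment at which its call begins.
- bot.sign_off(): hands the job in; it is judged then, once.
The state is a dict: "time_s": time; "qpos": joint angles; "qd": joint speeds; "tau": joint torques, N m; "tcp_pos": TCP position; "tool_rot": TCP orientation; "force": force on the tool from outside, world axes, zero at the start; "ft_torque": the same for the moment, N m; "gripper_width": finger opening in m; "gripper_force": force on a finger pad.
Only numpy, scipy, OpenCV 4.12 (cv2) and the standard library are available. Lean on these libraries where they do the work, as an engineer would, in place of code of your own. Each camera call takes 0.05 s, during which the arm holds its last target. There are 200 camera calls.

## Working session

There is one attempt and no reset: what is moved stays moved. The work goes in short steps, Python scripts to look and compute and a tool call to move; the robot and the scene stay as the last step left them, time stands still between calls to the robot, and variables do not carry over. Pictures are saved under pics/ and viewed, at most 10 in all, crops included, and the job is handed in when it is done.

Besides the shell and the picture viewer there is one more tool, called after ">>>" as name(argument=value, ...) on one line, values as JSON. step_arm: Moves the arm, as the interface text tells. Its arguments: {"type":"object","properties":{"targets":{"type":"array"}},"required":["targets"]}

```bash
mkdir -p pics; ls; cat > h.py <<'E'
import numpy as np, cv2
from rig import bot, optics
def cam(n):
    c=optics.read_camera(n); R=cv2.Rodrigues(np.array(c["rvec"],float))[0]; t=np.array(c["tvec"],float).ravel()
    c["R"]=R; c["t"]=t; c["pos"]=-R.T@t; return c
def ray(c,u,v):
    d=np.linalg.inv(c["K"])@np.array([u,v,1.0]); return c["R"].T@d
def onplane(c,u,v,z):
    d=ray(c,u,v); o=c["pos"]; return o+d*(z-o[2])/d[2]
def dep(c,u,v):
    d=c["depth"][int(v),int(u)]; return c["pos"]+ray(c,u,v)*d
def cloud(c):
    H,W=c["depth"].shape; u,v=np.meshgrid(np.arange(W),np.arange(H))
    d=np.stack([u,v,np.ones_like(u)],-1)@np.linalg.inv(c["K"]).T
    return c["pos"]+(d*c["depth"][...,None])@c["R"]
def save(c,n): cv2.imwrite("pics/"+n,cv2.cvtColor(c["frame"],cv2.COLOR_RGB2BGR))
E
python3 - <<'E'
from h import *
print(bot.tcp_to_grasp, bot.get_obs())
for n in("scene","top","wrist"):
    c=cam(n); save(c,n+"0.png"); print(n,c["pos"],c["K"][0,0],c["R"][2])
E
```

```text
pics
0.0188 {'time_s': 0.0, 'qpos': array([ 1.29866929e+00,  3.79395785e-01,  1.73477683e+00, -2.34277747e-05,
        1.02846996e+00, -3.33229598e-02]), 'qd': array([-6.02062655e-04, -2.01583364e-05, -3.02599649e-03,  1.65204412e-03,
       -1.72312427e-03,  8.05368229e-04]), 'tau': array([-3.42915140e-03, -7.63732481e+01, -4.34366226e+01,  6.49232743e-02,
        4.24010865e-02, -9.02640113e-05]), 'tcp_pos': array([0.16550106, 0.67975634, 0.21329914]), 'tool_rot': array([ 1.19112500e-01,  9.92880626e-01, -5.20376125e-04, -6.99501638e-05]), 'force': array([0.48511011, 0.11166619, 0.91825075]), 'ft_torque': array([-0.01097447,  0.01684348,  0.01910057]), 'gripper_force': 0.0, 'gripper_width': 0.09108928490081063}
scene [-0.29883835 -0.49837669  0.83350048] 482.0437858069322 [ 0.67071585  0.40623102 -0.62057764]
top [0.4139663  0.00626927 1.03878982] 376.55447169414646 [ 1.20908202e-01 -6.02822214e-04 -9.92663510e-01]
wrist [0.09565713 0.69761951 0.38406916] 283.96302221046085 [ 0.24663335 -0.06097357 -0.96718882]
```

View pics/scene0.png

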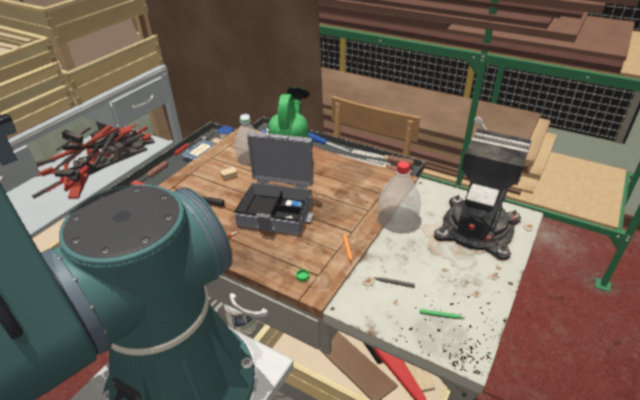

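View pics/top0.png

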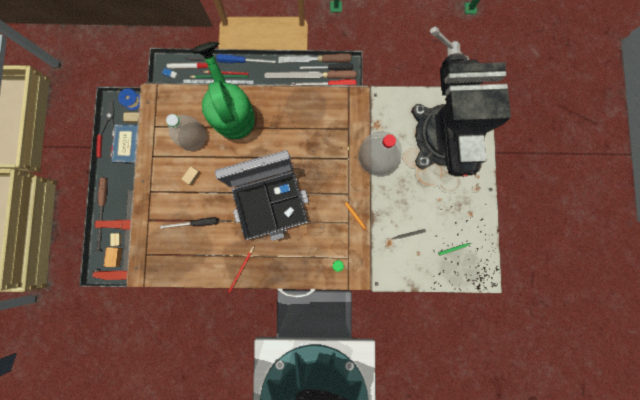

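The scene image shows the open grey box at (275,205), the dark punch at (395,282) and green and orange look-alikes. In the top image, the box is at (270,207) and turned about 15°, the punch is at (408,234), the screwdriver at (190,223) and the offcut at (190,175).

```bash
python3 - <<'E'
from h import *
c=cam("top"); P=cloud(c); g=c["frame"].astype(int)
s=cam("scene"); Q=cloud(s); gs=s["frame"].astype(int)
def rod(c,g,box,thr):
    u0,v0,u1,v1=box; m=np.zeros(g.shape[:2],np.uint8); m[v0:v1,u0:u1]=(g[v0:v1,u0:u1].max(-1)<thr)
    n,l,st,ce=cv2.connectedComponentsWithStats(m); k=1+np.argmax(st[1:,4]); 
    r=cv2.minAreaRect(np.argwhere(l==k)[:,::-1].astype(np.float32)); print(st[k],ce[k],r); 
    return ce[k],cv2.boxPoints(r),l==k
for cc,gg,b,PP in((c,g,(380,222,435,246),P),(s,gs,(366,268,425,295),Q)):
    ce,bp,m=rod(cc,gg,b,110)
    print("z of rod px",np.percentile(PP[m][:,2],[10,50,90]), "mid@5mm",onplane(cc,*ce,.005)); 
    print([onplane(cc,*p,.005).round(4) for p in bp])
print("plate z",np.median(P[205:222,390:420,2]),"wood",np.median(P[225:240,320:340,2]))
# triangulate rod centre is done by comparison. Rim of the case
m=(P[...,2]>.036)&(P[...,2]<.056); m[:180]=0; m[245:]=0; m[:,:225]=0; m[:,315:]=0
pts=P[m]; print(len(pts)); r=cv2.minAreaRect(pts[:,:2].astype(np.float32)); print("rim",r, np.median(pts[:,2]))
L=(P[...,2]>.07)&(P[...,2]<.3); L[:150]=0; L[200:]=0;L[:,:210]=0;L[:,310:]=0
print("lid",cv2.minAreaRect(P[L][:,:2].astype(np.float32)),P[L][:,2].max(), P[L][np.argmax(P[L][:,2])])
u=cv2.resize(c["frame"][140:250,205:325],None,fx=5,fy=5,interpolation=cv2.INTER_CUBIC); cv2.imwrite("pics/crop1.png",u[...,::-1])
E
```

```text
[395 230  30   8  68] [409.97058824 233.48529412] ((409.5294494628906, 233.61766052246094), (2.425356149673462, 29.83188247680664), 75.96376037597656)
z of rod px [0.00632914 0.00929719 0.01193189] mid@5mm [ 0.43306609 -0.2574436   0.005     ]
[array([ 0.4255, -0.2158,  0.005 ]), array([ 0.4463, -0.2953,  0.005 ]), array([ 0.4399, -0.2967,  0.005 ]), array([ 0.4191, -0.2173,  0.005 ])]
[378 279  36   8  68] [395.76470588 282.41176471] ((395.5384521484375, 282.3077087402344), (35.69314193725586, 1.9611613750457764), 11.309932708740234)
z of rod px [0.00453365 0.00693476 0.00947512] mid@5mm [ 0.43120668 -0.26005609  0.005     ]
[array([ 0.4187, -0.2211,  0.005 ]), array([ 0.4246, -0.2193,  0.005 ]), array([ 0.4436, -0.2974,  0.005 ]), array([ 0.4378, -0.2988,  0.005 ])]
plate z -0.0007801282892587746 wood -0.00037616350947844435
471
rim ((0.501690685749054, 0.12434525787830353), (0.1539081484079361, 0.18300572037696838), 11.922425270080566) 0.04867063026615559
lid ((0.5805932879447937, 0.1483721137046814), (0.024248525500297546, 0.17568442225456238), 16.796894073486328) 0.20622406821100148 [0.58450587 0.1242741  0.20622407]
```

View pics/crop1.png

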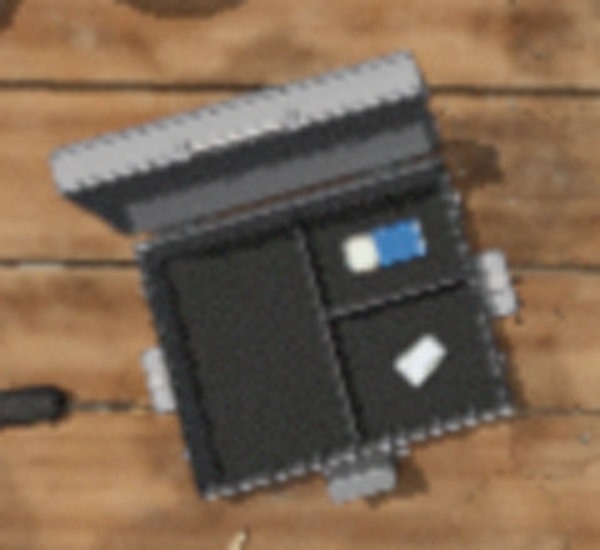

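The crop shows the box from above. The rim corners are about (205,495) front left, (510,410) front right and (140,245) rear left. The long empty bay is on the left, the catch is at (362,478), and the lid is open behind.

```bash
cat >> h.py <<'E'
from scipy.spatial.transform import Rotation as Ro
def down(az,tilt=0):
    # tool x at azimuth az (deg), tool z straight down
    x=np.array([np.cos(np.radians(az)),np.sin(np.radians(az)),0]); z=np.array([0,0,-1.]); y=np.cross(z,x)
    return Ro.from_matrix(np.stack([x,y,z],1))*Ro.from_euler("y",tilt,degrees=True)
def rows(tg,base=None):
    o=bot.get_obs(); R0=Ro.from_quat(o["tool_rot"]); p0=np.array(o["tcp_pos"])
    if base: p0,R0=np.array(base[0]),base[1]
    pp,pR=p0,R0
    for p,R in tg:
        d=R0.inv().apply(np.array(p)-p0)*100; w=(R0.inv()*R).as_rotvec(degrees=True)
        n=max(np.linalg.norm(np.array(p)-pp)/.0625,np.degrees((pR.inv()*R).magnitude())/10.7); pp,pR=np.array(p),R
        print(d.round(2),w.round(2),"rows>=%.1f"%n)
E
python3 - <<'E'
from h import *
c=cam("top")
q=lambda u,v,z:onplane(c,205+u/5-.4,140+v/5-.4,z)
FL,FR,RL=q(205,495,.047),q(510,410,.047),q(140,245,.047)
print(FL,FR,RL,np.linalg.norm(FL-FR),np.linalg.norm(FL-RL),np.degrees(np.arctan2(*(FR-FL)[:2])),np.degrees(np.arctan2((RL-FL)[1],(RL-FL)[0])))
print("centre", (FR+RL)/2)
rows([((.5,.4,.36),down(150)),((.56,.05,.38),down(120)),((.42,-.26,.25),down(104.4))])
E
```

```text
[0.4127928  0.18334439 0.047     ] [0.45945472 0.02466885 0.047     ] [0.54408754 0.22265369 0.047     ] 0.1653942577062209 0.13705302503442285 163.6129018762056 16.667561042571446
centre [0.50177113 0.12366127 0.047     ]
[-39.12 -19.3  -14.62] [-0.02  0.   16.32] rows>=7.4
[-53.23 -51.89 -16.61] [-2.000e-02  1.000e-02  4.632e+01] rows>=5.7
[-46.96 -85.32  -3.6 ] [-2.000e-02  1.000e-02  6.192e+01] rows>=5.8
```

>>> step_arm(targets=[[[-20,-10,-12,0,0,8,0],[-39,-19,-15,0,0,16,0],[-39,-19,-15,0,0,16,0],[-39,-19,-15,0,0,16,0],[-39,-19,-15,0,0,16,0],[-39,-19,-15,0,0,16,0],[-39,-19,-15,0,0,16,0],[-39,-19,-15,0,0,16,0],[-53,-52,-16,0,0,46,0],[-53,-52,-16,0,0,46,0],[-53,-52,-16,0,0,46,0],[-53,-52,-16,0,0,46,0],[-53,-52,-16,0,0,46,0],[-53,-52,-16,0,0,46,0],[-47,-85.3,-3.6,0,0,62,0],[-47,-85.3,-3.6,0,0,62,0],[-47,-85.3,-3.6,0,0,62,0],[-47,-85.3,-3.6,0,0,62,0],[-47,-85.3,-3.6,0,0,62,0],[-47,-85.3,-3.6,0,0,62,0]]])

```text
time_s: 2.8
tcp_pos: [0.4193, -0.2609, 0.249]
tool_rot: [0.614, 0.79, 0.0, -0.0]
force: [0.5, 0.6, 0.1]
gripper_width: 0.0909
gripper_force: 0.0
```

```bash
python3 - <<'E'
from h import *
c=cam("wrist"); save(c,"wrist1.png"); print(c["pos"])
E
```

```text
[ 0.40144787 -0.19078266  0.41970775]
```

View pics/wrist1.png

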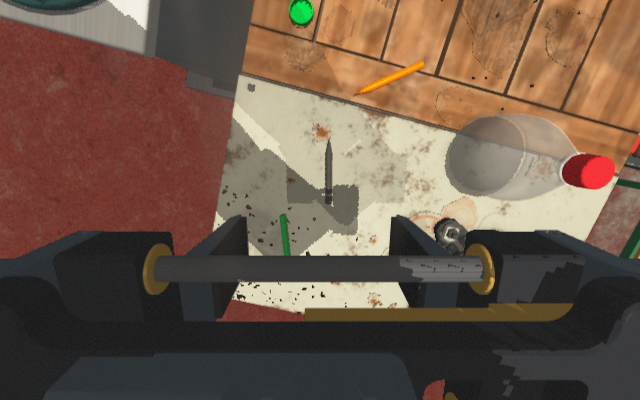

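The wrist view shows the punch from its tip at (329,139) to its butt at (328,205). It is nearly aligned with the tool x axis, and the gripper's shadow lies over it.

```bash
python3 - <<'E'
from h import *
c=cam("wrist"); P=cloud(c); g=c["frame"].astype(int)
sub=g[130:212,315:345].max(-1); m=np.zeros(g.shape[:2],np.uint8); m[130:212,315:345]=sub<80
n,l,st,ce=cv2.connectedComponentsWithStats(m); k=1+np.argmax(st[1:,4]); print(st[k],ce[k])
for v in range(136,212,6): 
    u=np.where(l[v]==k)[0]; print(v,u.min() if len(u) else None,u.max() if len(u) else None, P[v,u,2].max().round(4) if len(u) else '')
for v in(139,205): print(onplane(c,329 if v<150 else 328,v,.005))
a,b=onplane(c,329,139,.005),onplane(c,328,205.5,.005); mid=(a+b)/2; d=a-b; az=np.degrees(np.arctan2(d[1],d[0])); print(mid,az,np.linalg.norm(d))
print("obs", bot.get_obs()["tcp_pos"])
rows([((mid[0],mid[1],.06),down(az)),((mid[0],mid[1],.005),down(az))])
E
```

```text
[327 141   7  62 160] [329.11875 182.74375]
136 None None 
142 330 330 0.0065
148 328 329 0.0086
154 328 328 0.0085
160 328 328 0.0079
166 328 328 0.0081
172 327 328 0.0094
178 327 328 0.0063
184 328 328 0.0088
190 327 333 0.0102
196 327 333 0.0092
202 328 332 0.0095
208 None None 
[ 0.41797685 -0.20757835  0.005     ]
[ 0.44139823 -0.3022581   0.005     ]
[ 0.42978727 -0.25529755  0.005     ] 103.9012547093316 0.09831800438873833
obs [ 0.41841384 -0.26155087  0.24801218]
[ 0.29  1.29 18.8 ] [-0.12 -0.11  0.25] rows>=3.0
[ 0.28  1.31 24.3 ] [-0.12 -0.11  0.25] rows>=0.9
```

>>> step_arm(targets=[[[0.3,1.2,12,0,0,0,0.3],[0.3,1.2,18.5,0,0,0,0.3],[0.3,1.2,18.5,0,0,0,0.3],[0.3,1.2,18.5,0,0,0,0.3],[0.3,1.2,22,0,0,0,0.3],[0.3,1.2,24.5,0,0,0,0.3],[0.3,1.2,24.5,0,0,0,0.3],[0.3,1.2,24.5,0,0,0,1],[0.3,1.2,24.5,0,0,0,1],[0.3,1.2,24.5,0,0,0,1],[0.3,1.2,24.5,0,0,0,1],[0.3,1.2,24.5,0,0,0,1],[0.3,1.2,24.5,0,0,0,1]]])

```text
time_s: 4.53
tcp_pos: [0.4313, -0.2539, 0.0049]
tool_rot: [0.614, 0.79, 0.0, -0.0]
force: [-0.5, 0.0, 0.3]
gripper_width: 0.0087
gripper_force: 30.0
```

>>> step_arm(targets=[[[0,0,0,0,0,0,0.7],[0,0,0,0,0,0,0.7],[0,0,0.35,0,0,0,0.7],[0,0,0.35,0,0,0,0.7],[0,0,0.35,0,0,0,1],[0,0,0.35,0,0,0,1],[0,0,0.35,0,0,0,1],[0,0,0.35,0,0,0,1]]])

```text
time_s: 5.52
tcp_pos: [0.4314, -0.254, 0.0015]
tool_rot: [0.613, 0.79, 0.0, 0.0]
force: [-0.1, -0.1, 0.3]
gripper_width: 0.0088
gripper_force: 30.0
```

```bash
python3 - <<'E'
from h import *
rows([((.431,-.254,.2),down(103.9)),((.46,.12,.27),down(196.5))])
E
```

```text
[  0.    -0.04 -19.85] [0.   0.   0.42] rows>=3.2
[ 35.53  12.02 -26.85] [ 0.000e+00  1.000e-02 -9.218e+01] rows>=8.7
```

>>> step_arm(targets=[[[0,0,-4,0,0,0,1],[0,0,-10,0,0,0,1],[0,0,-16,0,0,0,1],[0,0,-20,0,0,0,1],[6,3,-23,0,0,-10,1],[11,6,-25,0,0,-20,1],[16,9,-26,0,0,-30,1],[20,10,-27,0,0,-40,1],[24,11,-27,0,0,-50,1],[28,12,-27,0,0,-60,1],[32,12,-27,0,0,-70,1],[35.5,12,-27,0,0,-80,1],[35.5,12,-27,0,0,-92,1],[35.5,12,-27,0,0,-92,1],[35.5,12,-27,0,0,-92,1],[35.5,12,-27,0,0,-92,1]]])

```text
time_s: 7.52
tcp_pos: [0.4599, 0.1194, 0.2714]
tool_rot: [-0.14, 0.99, 0.0, -0.0]
force: [0.2, 0.7, 0.5]
gripper_width: 0.0086
gripper_force: 30.0
```

```bash
python3 - <<'E'
from h import *
o=bot.get_obs();print(o["tcp_pos"],o["gripper_width"])
c=cam("wrist"); save(c,"wrist2.png"); print(c["pos"])
E
```

```text
[0.45991325 0.11935573 0.27140049] 0.008605000661326747
[0.39083628 0.10011403 0.44212038]
```

View pics/wrist2.png

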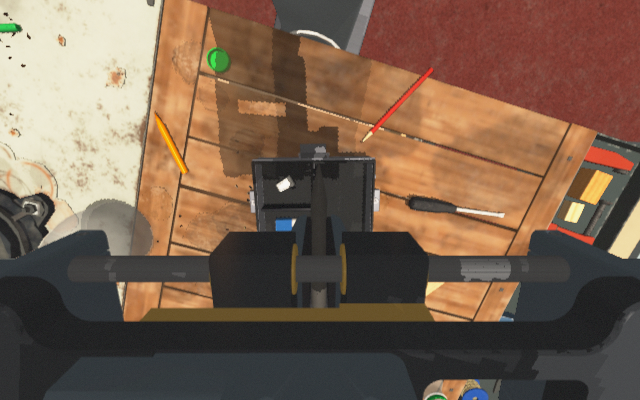

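The wrist view shows the front rim from (254,159) to (375,157), with the catch at (313,150). The punch is held in line with the box, and the screwdriver is off to the right at (455,208).

```bash
python3 - <<'E'
from h import *
c=cam("wrist"); P=cloud(c); t=cam("top"); 
Z=P[...,2]; reg=np.zeros(Z.shape,bool); reg[152:228,245:385]=1
m=reg&(Z>.035)&(Z<.062); rows_=[]
for v in range(152,224,4):
    u=np.where(m[v])[0]
    if len(u): print(v,u.min(),u.max(),P[v,u.min()].round(4),P[v,u.max()].round(4))
f=m.copy(); f[166:]=0; print("front z",np.percentile(Z[f],[10,50,90]))
fl=reg&(Z<.03); fl[:170]=0; fl[:,:330]=0; fl[:,365:]=0; print("floor",np.percentile(Z[fl],[10,50,90]),fl.sum())
for z in(.046,): print([onplane(c,u,v,z).round(4) for u,v in((254,159),(375,157.5),(377,225))])
E
```

```text
156 302 325 [0.435  0.0904 0.0595] [0.4264 0.1199 0.06  ]
160 252 375 [0.4612 0.0247 0.0461] [0.4131 0.1869 0.0555]
164 252 375 [0.4649 0.0276 0.055 ] [0.4184 0.189  0.0541]
168 252 375 [0.4701 0.029  0.056 ] [0.4235 0.1906 0.055 ]
172 252 375 [0.4761 0.0297 0.0531] [0.4289 0.1928 0.0534]
176 252 375 [0.4842 0.0289 0.0416] [0.4353 0.1971 0.0429]
180 253 374 [0.4865 0.0336 0.0536] [0.4398 0.195  0.0537]
184 253 374 [0.4919 0.035  0.0543] [0.4452 0.197  0.0533]
188 254 374 [0.4972 0.0374 0.0536] [0.4506 0.1988 0.0533]
192 254 374 [0.5028 0.0387 0.0538] [0.4564 0.2011 0.0516]
196 254 373 [0.5087 0.0399 0.0529] [0.462  0.2012 0.0533]
200 255 373 [0.5139 0.0426 0.0533] [0.4678 0.2035 0.0518]
204 255 373 [0.5197 0.0439 0.053 ] [0.4734 0.2055 0.0514]
208 255 373 [0.5263 0.0449 0.0508] [0.4792 0.2076 0.051 ]
212 256 373 [0.5313 0.0478 0.0521] [0.4849 0.2096 0.0509]
216 256 372 [0.5376 0.049  0.0509] [0.491  0.2101 0.051 ]
220 256 372 [0.5438 0.0503 0.0502] [0.4967 0.212  0.0512]
front z [0.04442302 0.05267404 0.05659656]
floor [0.00798284 0.00904442 0.01010327] 1858
[array([0.4591, 0.027 , 0.046 ]), array([0.4104, 0.1879, 0.046 ]), array([0.5034, 0.2231, 0.046 ])]
```

```bash
python3 - <<'E'
from h import *
b=(.4903,.1658)
rows([((*b,.11),down(196.4)),((*b,.0125),down(196.4))])
E
```

```text
[-4.21  3.6  16.14] [-0.   -0.   -0.17] rows>=2.7
[-4.21  3.6  25.89] [-0.   -0.   -0.17] rows>=1.6
```

>>> step_arm(targets=[[[-4.2,3.6,6,0,0,0,1],[-4.2,3.6,12,0,0,0,1],[-4.2,3.6,16,0,0,0,1],[-4.2,3.6,19,0,0,0,1],[-4.2,3.6,22,0,0,0,1],[-4.2,3.6,24,0,0,0,1],[-4.2,3.6,25,0,0,0,1],[-4.2,3.6,25.6,0,0,0,1],[-4.2,3.6,25.6,0,0,0,1]]])

```text
time_s: 8.8
tcp_pos: [0.4902, 0.1661, 0.0156]
tool_rot: [-0.142, 0.99, 0.0, 0.0]
force: [-0.5, -0.5, 0.5]
gripper_width: 0.0086
gripper_force: 30.0
```

>>> step_arm(targets=[[[0,0,0.2,0,0,0,1],[0,0,0.25,0,0,0,1],[0,0,0.25,0,0,0,0.7],[0,0,0.25,0,0,0,0.7],[0,0,0.25,0,0,0,0.7]]])

```text
time_s: 9.43
tcp_pos: [0.4901, 0.1661, 0.013]
tool_rot: [-0.142, 0.99, 0.0, 0.0]
force: [-0.6, -0.5, -0.4]
gripper_width: 0.0274
gripper_force: 0.0
```

>>> step_arm(targets=[[[0,0,-1,0,0,0,0.7],[0,0,-4,0,0,0,0.7],[0,0,-9,0,0,0,0.7],[0,0,-15,0,0,0,1],[0,-2,-21,0,0,0,1],[0,-6,-26,0,0,0,1],[0,-6,-29,0,0,0,1],[0,-6,-29,0,0,0,1]]])

```text
time_s: 10.42
tcp_pos: [0.5079, 0.1082, 0.3061]
tool_rot: [-0.142, 0.99, 0.0, 0.002]
force: [-0.8, 0.2, -1.0]
gripper_width: 0.0006
gripper_force: 0.0
```

```bash
python3 - <<'E'
from h import *
c=cam("wrist"); save(c,"wrist3.png"); P=cloud(c)
C=np.array([.502,.126,.003]); B=down(0).as_matrix(); a=np.radians(16.4)
bx=np.array([np.cos(a),np.sin(a),0]); by=np.array([-np.sin(a),np.cos(a),0])
t=cam("top"); T=cloud(t)
X=(T-C)@bx; Y=(T-C)@by; Z=T[...,2]
for x0 in range(90,260,20):
    r=[]
    for y0 in range(-110,130,20):
        m=(X>x0/1e3)&(X<(x0+20)/1e3)&(Y>y0/1e3)&(Y<(y0+20)/1e3)&(t["depth"]>0); r.append("%4d"%(1e3*np.percentile(Z[m],98)) if m.sum()>3 else "   -")
    print(x0,*r)
E
```

```text
90    -    -    -    -    -    -    -    -    -    -    -    -
110    -    -    -    -    -    -    -    -    -    -    -    -
130    2    1    -    -    -    -    -    -    -    -    -    -
150    3    2    -    -    -    -    -    -    -    -    -    -
170    2    2    -    -    -    -    -    -    -    -    -    -
190    1    2    -    -    -  130  178  177  137    -    -    -
210    3    1    -    -  135  149  216  217  150  141    -    -
230    3    3    3    2  144  153  226  226  154  150  123   73
250    3    3    2    2  148  155  228  228  157  152  135   76
```

View pics/wrist3.png

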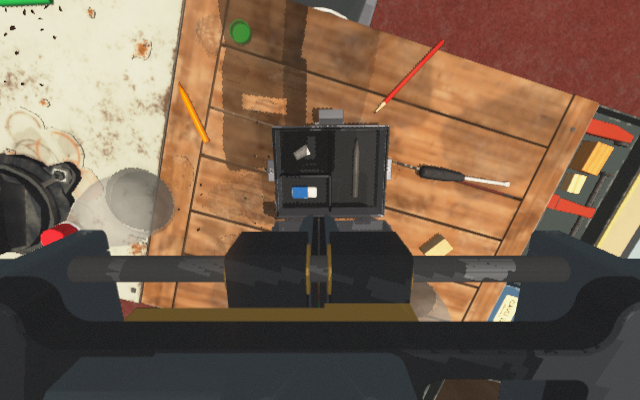

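The punch lies flat in the long bay from (357,137) to (354,197), parallel to the walls. Behind the box, the watering can begins at box x ≈ 190 mm.

```bash
cat >> h.py <<'E'
C=np.array([.502,.126,.003]); a_=np.radians(16.4)
bx=np.array([np.cos(a_),np.sin(a_),0]); by=np.array([-np.sin(a_),np.cos(a_),0]); bz=np.array([0,0,1.])
def B(x,y,z): return C+(x*bx+y*by+z*bz)/1e3
def lidp(a,s): return B(74-s*np.cos(a)+19*np.sin(a)+16,0,48+s*np.sin(a)+19*np.cos(a))
E
python3 - <<'E'
from h import *
c=cam("wrist"); P=[onplane(c,u,v,.014) for u,v in((357,137),(354,197))]; print([(((p-C)@bx).round(4),((p-C)@by).round(4)) for p in P])
rows([(B(60,0,325),down(196.4)),(B(145,0,300),down(196.4)),(B(145,0,165),down(196.4))])
E
```

```text
[(np.float64(-0.0544), np.float64(0.0441)), (np.float64(0.0435), np.float64(0.0423))]
[-6.09  1.8  -2.59] [ 0.01 -0.07 -0.07] rows>=1.1
[-14.59   1.81  -0.1 ] [ 0.01 -0.07 -0.07] rows>=1.4
[-14.6    1.81  13.4 ] [ 0.01 -0.07 -0.07] rows>=2.2
```

>>> step_arm(targets=[[[-3,1,-2,0,0,0,1],[-8,1.8,-2,0,0,0,1],[-14.6,1.8,-1,0,0,0,1],[-14.6,1.8,0,0,0,0,1],[-14.6,1.8,3,0,0,0,1],[-14.6,1.8,7,0,0,0,1],[-14.6,1.8,10,0,0,0,1],[-14.6,1.8,13,0,0,0,1],[-14.6,1.8,13.4,0,0,0,1],[-14.6,1.8,13.4,0,0,0,1]]])

```text
time_s: 11.82
tcp_pos: [0.6416, 0.1668, 0.1691]
tool_rot: [-0.142, 0.99, -0.0, -0.0]
force: [1.0, 0.0, 1.1]
gripper_width: 0.0005
gripper_force: 0.0
```

```bash
python3 - <<'E'
from h import *
o=bot.get_obs(); print(o["tcp_pos"],o["force"])
A=np.arange(1.7,.1,-.1); rows([(lidp(a,120+13*(1.7-a)/1.6),down(196.4)) for a in A])
c=cam("scene"); save(c,"scene2.png")
E
```

```text
[0.64161043 0.16678125 0.16914712] [0.9824988  0.00727722 1.07451349]
[2.11 0.03 0.16] [ 0.   -0.03 -0.07] rows>=0.3
[ 3.29  0.03 -0.2 ] [ 0.   -0.03 -0.07] rows>=0.2
[ 4.51  0.02 -0.45] [ 0.   -0.03 -0.07] rows>=0.2
[ 5.75  0.02 -0.57] [ 0.   -0.03 -0.07] rows>=0.2
[ 7.01  0.02 -0.57] [ 0.   -0.03 -0.07] rows>=0.2
[ 8.27  0.02 -0.43] [ 0.   -0.03 -0.07] rows>=0.2
[ 9.52  0.02 -0.17] [ 0.   -0.03 -0.07] rows>=0.2
[10.74  0.02  0.22] [ 0.   -0.03 -0.07] rows>=0.2
[1.192e+01 1.000e-02 7.300e-01] [ 0.   -0.03 -0.07] rows>=0.2
[1.305e+01 1.000e-02 1.370e+00] [ 0.   -0.03 -0.07] rows>=0.2
[1.412e+01 1.000e-02 2.120e+00] [ 0.   -0.03 -0.07] rows>=0.2
[1.511e+01 1.000e-02 2.970e+00] [ 0.   -0.03 -0.07] rows>=0.2
[1.602e+01 1.000e-02 3.940e+00] [ 0.   -0.03 -0.07] rows>=0.2
[1.683e+01 1.000e-02 4.990e+00] [ 0.   -0.03 -0.07] rows>=0.2
[1.753e+01 1.000e-02 6.130e+00] [ 0.   -0.03 -0.07] rows>=0.2
[1.812e+01 1.000e-02 7.340e+00] [ 0.   -0.03 -0.07] rows>=0.2
```

View pics/scene2.png

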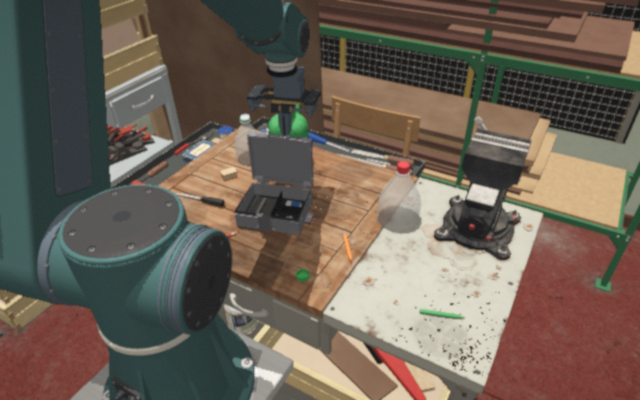

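The fingers are behind the upright lid at (285,125), and nothing has been disturbed. I'll start the swing.

>>> step_arm(targets=[[[1.2,0,0.1,0,0,0,1],[2.1,0,0.1,0,0,0,1],[2.8,0,0,0,0,0,1],[3.4,0,-0.2,0,0,0,1],[4,0,-0.3,0,0,0,1],[4.5,0,-0.4,0,0,0,1],[5.1,0,-0.5,0,0,0,1],[5.8,0,-0.6,0,0,0,1],[7,0,-0.6,0,0,0,1],[8.3,0,-0.4,0,0,0,1],[9.5,0,-0.2,0,0,0,1],[10.7,0,0.2,0,0,0,1],[11.9,0,0.7,0,0,0,1]]])

```text
time_s: 13.5
tcp_pos: [0.5269, 0.1331, 0.1616]
tool_rot: [-0.142, 0.99, 0.0, 0.0]
force: [1.2, 0.6, -0.5]
gripper_width: 0.0003
gripper_force: 0.5
```

```bash
python3 - <<'E'
from h import *
o=bot.get_obs(); p=o["tcp_pos"]; print("box",[((p-C)@b*1e3).round(1) for b in(bx,by,bz)],o["force"])
c=cam("scene"); cv2.imwrite("pics/s3.png",cv2.resize(c["frame"][100:250,190:350],None,fx=4,fy=4)[...,::-1])
A=np.arange(.9,.1,-.1); rows([(lidp(a,120+13*(1.7-a)/1.6),down(196.4)) for a in A])
E
```

```text
box [np.float64(25.9), np.float64(-0.2), np.float64(158.6)] [ 1.21503946  0.57906525 -0.50071193]
[-0.21  0.02 -0.12] [ 0.01 -0.11 -0.08] rows>=0.0
[0.93 0.01 0.52] [ 0.01 -0.11 -0.08] rows>=0.2
[1.99 0.01 1.27] [ 0.01 -0.11 -0.08] rows>=0.2
[2.98 0.01 2.13] [ 0.01 -0.11 -0.08] rows>=0.2
[3.89 0.01 3.09] [ 0.01 -0.11 -0.08] rows>=0.2
[4.7  0.01 4.15] [ 0.01 -0.11 -0.08] rows>=0.2
[5.4  0.01 5.29] [ 0.01 -0.11 -0.08] rows>=0.2
[5.98 0.01 6.5 ] [ 0.01 -0.11 -0.08] rows>=0.2
```

View pics/s3.png

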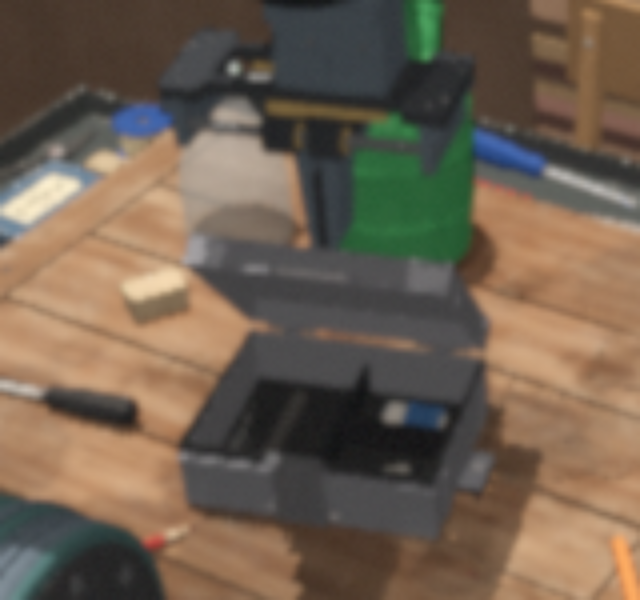

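The lid is following the fingers, about half closed, and the punch is visible in the left bay. I'll continue.

>>> step_arm(targets=[[[0.4,0,0.2,0,0,0,1],[1,0,0.5,0,0,0,1],[2,0,1.3,0,0,0,1],[3,0,2.1,0,0,0,1],[3.9,0,3.1,0,0,0,1],[4.7,0,4.2,0,0,0,1],[5.4,0,5.3,0,0,0,1],[6,0,6.5,0,0,0,1],[6,0,6.5,0,0,0,1]]])

```text
time_s: 14.68
tcp_pos: [0.4691, 0.1162, 0.0958]
tool_rot: [-0.142, 0.99, -0.0, -0.001]
force: [-0.5, -0.3, 0.6]
gripper_width: 0.0005
gripper_force: 0.0
```

```bash
python3 - <<'E'
from h import *
o=bot.get_obs(); p=o["tcp_pos"]; print("box",[((p-C)@b*1e3).round(1) for b in(bx,by,bz)],o["force"])
rows([(B(-45,0,z),down(196.4)) for z in (85,80,76,73,71,69,67,66)])
E
```

```text
box [np.float64(-34.3), np.float64(-0.1), np.float64(92.8)] [-0.45424235 -0.34395701  0.55296157]
[1.07 0.01 0.79] [ 0.01 -0.12 -0.09] rows>=0.2
[1.06 0.01 1.29] [ 0.01 -0.12 -0.09] rows>=0.1
[1.06 0.01 1.69] [ 0.01 -0.12 -0.09] rows>=0.1
[1.06 0.01 1.99] [ 0.01 -0.12 -0.09] rows>=0.0
[1.06 0.01 2.19] [ 0.01 -0.12 -0.09] rows>=0.0
[1.06 0.01 2.39] [ 0.01 -0.12 -0.09] rows>=0.0
[1.06 0.01 2.59] [ 0.01 -0.12 -0.09] rows>=0.0
[1.06 0.01 2.69] [ 0.01 -0.12 -0.09] rows>=0.0
```

>>> step_arm(targets=[[[0.6,0,0.5,0,0,0,1],[1.1,0,1,0,0,0,1],[1.1,0,1.4,0,0,0,1],[1.1,0,1.7,0,0,0,1],[1.1,0,1.8,0,0,0,1],[1.1,0,1.8,0,0,0,1]]])

```text
time_s: 15.42
tcp_pos: [0.4597, 0.1134, 0.0789]
tool_rot: [-0.142, 0.99, -0.0, -0.0]
force: [0.4, 0.0, 0.2]
gripper_width: 0.0002
gripper_force: 0.0
```

>>> step_arm(targets=[[[0,0,0.05,0,0,0,1],[0,0,0.1,0,0,0,1],[0,0,0.15,0,0,0,1],[0,0,0.2,0,0,0,1],[0,0,0.2,0,0,0,1]]])

```text
time_s: 16.05
tcp_pos: [0.4595, 0.1133, 0.077]
tool_rot: [-0.142, 0.99, -0.0, -0.0]
force: [-2.5, -1.1, 6.0]
gripper_width: 0.0007
gripper_force: 2.8
```

>>> step_arm(targets=[[[0,0,0.05,0,0,0,1],[0,0,0.1,0,0,0,1],[0,0,0.1,0,0,0,1]]])

```text
time_s: 16.42
tcp_pos: [0.4594, 0.1133, 0.0761]
tool_rot: [-0.142, 0.99, -0.0, -0.0]
force: [-3.7, -1.9, 8.9]
gripper_width: 0.0005
gripper_force: 4.3
```

>>> step_arm(targets=[[[0,0,0.05,0,0,0,1],[0,0,0.1,0,0,0,1],[0,0,0.1,0,0,0,1]]])

```text
time_s: 16.8
tcp_pos: [0.4592, 0.1133, 0.075]
tool_rot: [-0.142, 0.99, -0.0, -0.001]
force: [-4.6, -2.0, 9.9]
gripper_width: 0.0002
gripper_force: 5.0
```

>>> step_arm(targets=[[[0,0,0.05,0,0,0,1],[0,0,0.1,0,0,0,1],[0,0,0.1,0,0,0,1]]])

```text
time_s: 17.18
tcp_pos: [0.459, 0.1132, 0.0739]
tool_rot: [-0.142, 0.99, -0.0, -0.001]
force: [-5.7, -2.6, 9.0]
gripper_width: 0.0003
gripper_force: 4.5
```

>>> step_arm(targets=[[[0,0,0.05,0,0,0,1],[0,0,0.05,0,0,0,1]]])

```text
time_s: 17.42
tcp_pos: [0.4589, 0.1132, 0.0734]
tool_rot: [-0.142, 0.99, -0.0, -0.001]
force: [-5.0, -1.9, 10.6]
gripper_width: 0.0005
gripper_force: 4.9
```

>>> step_arm(targets=[[[0,0,0.05,0,0,0,1],[0,0,0.05,0,0,0,1]]])

```text
time_s: 17.68
tcp_pos: [0.4589, 0.1132, 0.0729]
tool_rot: [-0.142, 0.99, -0.0, -0.001]
force: [-5.6, -2.2, 8.8]
gripper_width: 0.0009
gripper_force: 4.7
```

>>> step_arm(targets=[[[0,0,0.05,0,0,0,1],[0,0,0.05,0,0,0,1]]])

```text
time_s: 17.92
tcp_pos: [0.4587, 0.1131, 0.0723]
tool_rot: [-0.142, 0.99, -0.0, -0.001]
force: [-5.3, -2.3, 7.8]
gripper_width: 0.0003
gripper_force: 4.1
```

>>> step_arm(targets=[[[0,0,0.05,0,0,0,1],[0,0,0.05,0,0,0,1]]])

```text
time_s: 18.18
tcp_pos: [0.4588, 0.1132, 0.0718]
tool_rot: [-0.142, 0.99, -0.0, -0.001]
force: [-5.3, -2.3, 6.4]
gripper_width: 0.0006
gripper_force: 3.5
```

>>> step_arm(targets=[[[0,0,0.05,0,0,0,1],[0,0,0.05,0,0,0,1]]])

```text
time_s: 18.42
tcp_pos: [0.4587, 0.1131, 0.0714]
tool_rot: [-0.142, 0.99, -0.0, -0.001]
force: [-6.6, -2.8, 11.0]
gripper_width: 0.0004
gripper_force: 5.5
```

>>> step_arm(targets=[[[0,0,0.04,0,0,0,1],[0,0,0.04,0,0,0,1]]])

```text
time_s: 18.68
tcp_pos: [0.4587, 0.1131, 0.0711]
tool_rot: [-0.142, 0.99, -0.0, -0.001]
force: [-7.3, -2.2, 13.4]
gripper_width: 0.0008
gripper_force: 6.5
```

>>> step_arm(targets=[[[0,0,0.03,0,0,0,1],[0,0,0.03,0,0,0,1]]])

```text
time_s: 18.92
tcp_pos: [0.4587, 0.1131, 0.0708]
tool_rot: [-0.142, 0.99, -0.0, -0.001]
force: [-8.7, -3.2, 13.8]
gripper_width: 0.0006
gripper_force: 7.3
```

>>> step_arm(targets=[[[0.03,0,0,0,0,0,1],[0.06,0,0,0,0,0,1]]])

```text
time_s: 19.18
tcp_pos: [0.4587, 0.1131, 0.0709]
tool_rot: [-0.142, 0.99, -0.0, -0.0]
force: [-5.1, -2.2, 11.7]
gripper_width: 0.0003
gripper_force: 5.7
```

>>> step_arm(targets=[[[0,0,0.03,0,0,0,1],[0,0,0.03,0,0,0,1]]])

```text
time_s: 19.42
tcp_pos: [0.4586, 0.1131, 0.0707]
tool_rot: [-0.142, 0.99, -0.0, -0.001]
force: [-6.5, -1.5, 15.4]
gripper_width: 0.0003
gripper_force: 7.2
```

>>> step_arm(targets=[[[0,0,-0.05,0,0,0,1],[0,0,-0.1,0,0,0,1],[0,0,-0.15,0,0,0,1],[0,0,-0.15,0,0,0,1]]])

```text
time_s: 19.92
tcp_pos: [0.4591, 0.1132, 0.072]
tool_rot: [-0.142, 0.99, 0.0, 0.0]
force: [-0.4, 0.2, 2.1]
gripper_width: 0.0003
gripper_force: 1.0
```

>>> step_arm(targets=[[[0,0,-0.1,0,0,0,1],[0,0,-0.2,0,0,0,1],[0,0,-0.2,0,0,0,1]]])

```text
time_s: 20.3
tcp_pos: [0.4592, 0.1132, 0.074]
tool_rot: [-0.142, 0.99, 0.0, 0.0]
force: [0.1, -1.1, -0.4]
gripper_width: 0.0004
gripper_force: 0.0
```

```bash
python3 - <<'E'
from h import *
print(bot.get_obs()["force"])
c=cam("scene"); cv2.imwrite("pics/s4.png",cv2.resize(c["frame"][160:250,220:330],None,fx=6,fy=6,interpolation=cv2.INTER_CUBIC)[...,::-1])
E
```

```text
[ 0.09705246 -1.13505979 -0.40232246]
```

View pics/s4.png

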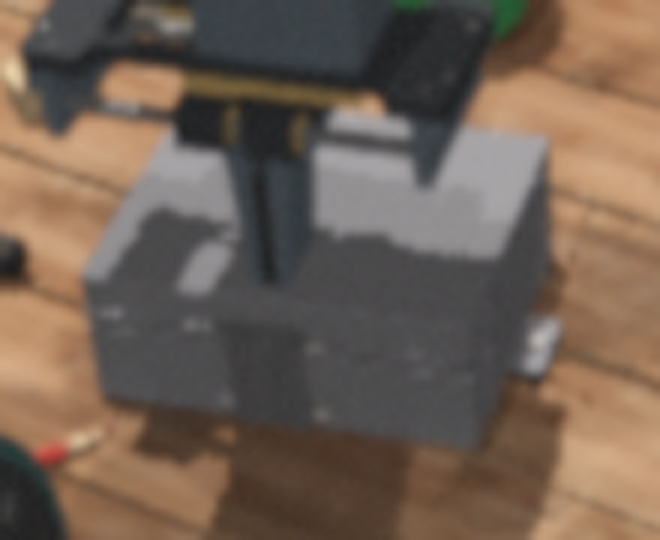

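>>> step_arm(targets=[[[0,0,-1,0,0,0,1],[0,0,-2,0,0,0,1],[0,0,-2,0,0,0,1],[0,0,-1,0,0,0,1],[0,0,-0.2,0,0,0,1],[0,0,0,0,0,0,1],[0,0,0,0,0,0,1]]])

```text
time_s: 21.22
tcp_pos: [0.4588, 0.1132, 0.0735]
tool_rot: [-0.142, 0.99, -0.0, -0.0]
force: [0.2, 1.3, 0.0]
gripper_width: 0.0007
gripper_force: 0.0
```

>>> step_arm(targets=[[[0,0,0.1,0,0,0,1],[0,0,0.15,0,0,0,1],[0,0,0.15,0,0,0,1]]])

```text
time_s: 21.6
tcp_pos: [0.4591, 0.1132, 0.0725]
tool_rot: [-0.142, 0.99, -0.0, 0.0]
force: [-0.4, 0.4, -0.3]
gripper_width: 0.0005
gripper_force: 0.0
```

>>> step_arm(targets=[[[0,0,-1,0,0,0,1],[0,0,-5,0,0,0,1],[0,0,-11,0,0,0,1],[0,0,-17,0,0,0,1],[0,0,-22,0,0,0,1],[0,0,-22,0,0,0,1]]])

```text
time_s: 22.35
tcp_pos: [0.4607, 0.1136, 0.2971]
tool_rot: [-0.142, 0.99, 0.0, 0.004]
force: [-0.5, -0.2, -0.3]
gripper_width: 0.0009
gripper_force: 0.0
```

```bash
python3 - <<'E'
from h import *
o=bot.get_obs(); print(o["tcp_pos"],o["force"])
for n in("wrist","scene"):
    c=cam(n); P=cloud(c); X=(P-C)@bx; Y=(P-C)@by; Z=P[...,2]
    m=(abs(Y)<.078)&(X>-.06)&(X<.06)&(Z>.05)&(Z<.09)&(c["depth"]>0)
    A=np.c_[X[m],Y[m],np.ones(m.sum())]; k=np.linalg.lstsq(A,Z[m],rcond=None)[0]; print(n,m.sum(),k,"front edge z",k[2]-.07*k[0])
    q=(abs(Y)<.012)&(X<-.073)&(X>-.11)&(Z>.03)&(c["depth"]>0); print("catch x",np.percentile(X[q],[5,50]) if q.any() else None, "top z",np.percentile(Z[q],95) if q.any() else None)
    save(c,n+"9.png")
    if n=="scene": cv2.imwrite("pics/s5.png",cv2.resize(c["frame"][160:250,220:330],None,fx=6,fy=6,interpolation=cv2.INTER_CUBIC)[...,::-1])
E
```

```text
[0.46074185 0.11357034 0.2970541 ] [-0.54077733 -0.15409688 -0.26891715]
wrist 6638 [-0.01099901  0.00044413  0.07075112] front edge z 0.07152105133064143
catch x [-0.08257117 -0.08002252] top z 0.3995666413124681
scene 1610 [-0.00955504 -0.00053082  0.07057208] front edge z 0.07124093066853675
catch x [-0.08614691 -0.08206947] top z 0.5364249048256501
```

View pics/s5.png

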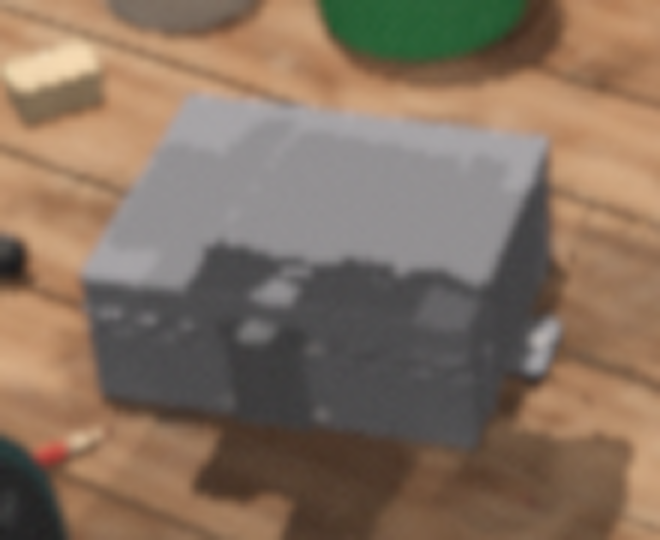

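The picture shows the lid shut flat with the catch up over its front at (260,330). Both cameras put the lid slope at 0.010–0.011 rad, which matches the latched 0.009, and the arm is clear. I'll hand it in.

```bash
python3 -c "
from rig import bot
print(bot.sign_off())"
```

```text
the job is handed in; nothing more can be done
None
```

The job is handed in: the punch lay flat in the long bay before closing, and the lid now stays shut by itself at about 0.01 rad with no sign of springing back, so I take the catch as snapped; the highest push I read was about 17 N, and the driver and offcut were not touched.

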